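# Unlock the pastry board and wedge its front edge up

### The arm

A 6-joint arm with a two-finger parallel gripper is mounted at the origin on the work surface. World frame = base frame: x ahead of the robot, y to its left, z up, the work surface at z = 0. Lengths are in mm, angles in rad, forces in N, time in s.
With the tool pointing down it reaches from about 350 to 725 mm from the base axis. Payload 4.3 kg.
Tool frame: the origin (TCP) lies midway between the tips of the shut fingers; the grasp point (between the pads) lies 19 mm behind it; x points along the fingers, z is the direction in which the jaws open and shut, and the axes are right-handed (so a half turn about x gives the same grasp; the last joint's range is limited). The gripper opens to 85 mm and grips with 20 to 120 N. Pads are 22 mm wide; open, the fingers measure 114 mm over their backs; the gripper's body (76 mm by 85 mm) begins 54 mm behind the grasp point. The pads swing forward as they close: fully open they stand 13 mm farther back than shut.
Start: joints at [-1.281, 0.377, 0.081, 1.274, 0, 1.46], TCP at [223.824, -529.688, 231.329] pointing down, gripper open.
Joint ranges: [-2.72, 2.72], [-0.84, 1.66], [-1.02, 1.22], [-1.77, 2.12], [-1.37, 1.28], [-3.14, 3.14]. Speed limits (rad/s): [2.57, 2.57, 3.14, 3.14, 3.14, 3.14].

### API

Orientations are given as a unit quaternion [w, x, y, z].
In Python, from workcell import * gives the robot as it stands. The module is installed in compiled form; this text tells all that it offers. Calls block until the motion is done:
- move_to(position, orientation): joint-space move of the TCP to a pose.
- move_linear(position, speed=150, frame=None): straight line of the TCP; frame=None keeps the orientation; speed is the mean speed in mm/s.
- movej(angles): joint-space move.
- let_go() and close_gripper(newtons=None): open the fingers fully, or close them until they stop; newtons is the grip in N (None keeps the last).
- wait(seconds).
- inverse_kinematics(position, orientation): joint angles nearest the present ones, or None.
- capture(name): name is "side" or "top" or "wrist"; returns the picture (400x640x3 uint8, red, green, blue); there is no depth.
- camera_model(name): a dict with "intrinsics" (3x3 intrinsics, pixels), "xyz" and "orientation" of the camera in the world. Camera axes: x right, y up, looking along -z (the intrinsics and any distortion apply to the point x, -y, -z); pixel columns grow to the right and rows downward; lengths in mm; the calibration is good to about 2 mm. The wrist camera is an equidistant fisheye: a pixel r from the principal point sees the ray r / f radians off the axis. A picture is of the moment at which its call begins: read the wrist's pose just before it. camera_model takes no time and is no camera call; for the wrist camera it gives the pose at the moment of the call.
A pose or a line that the arm cannot do raises IKError and nothing moves.
- close_job(): hands the job in, once; it reports no verdict.
Trained networks look in the newest picture that a camera, given by its name, has taken for a name from the list of things; names that differ only in an ending like _2 or _b are one class to them, and where a whole thing is asked for, a point or a joint stands for the part that bears it (a point fixed in the world has none). Each returns a list of dicts, best first, with "score" (0 to 1); they miss things now and then, are a little off and sometimes report something else, mostly with a low value. They report only what shows in the picture. A call takes as long as a camera call.
- recognise(camera, query): "centre" ([x, y, z] in mm, in world coordinates, good to about 4 mm: the middle of the surface that is visible of it).
Readings, each from a call of its own:
- read_time(): time.
- read_joint_pos(): joint angles.
- read_qvel(): joint speeds.
- read_effort(): joint torques, N m.
- read_eef_pos(): TCP position.
- read_tcp_rot(): TCP orientation.
- read_wrist_force(): force on the tool from outside, world axes, zero at the start.
- read_wrist_torque(): the same for the moment, N m.
- read_opening(): finger opening in mm.
Only numpy, scipy, OpenCV 4.12 (cv2) and the standard library are available. Lean on these libraries where they do the work, as an engineer would, in place of code of your own. Each camera call takes 0.05 s, during which the arm holds its last target. There are 200 camera calls.

### The job

The hinged pastry board has to be levelled: first squeeze the trigger of its release grip fully against the fixed handle and let it go, which draws the locking bolt off the board. Then take the wooden wedge by its upright handle, slide it flat on the counter, toe first, under the middle of the board's front edge until the edge just lifts off its steel frame (a gap of about 5 mm), and finish while still holding the wedge there, so that I can set the levelling foot. Lift the board with the wedge only, and leave the other kitchen things where they are.

Things in the scene. Friction and masses are not known exactly. Their poses are not given: they have to be found in the camera images.
- frame: fixed steel U-shaped frame of the pastry board on the counter, 250 x 210 x 20 mm, open to the front. Origin on the counter below the middle of the board's front edge; x points to the back (the way the wedge goes in), y left (to the release grip), z up. Under the board, between its side rails (inner faces y = +-85 mm), the bare counter is a clear channel 230 mm deep where the wedge runs.
- board: beech pastry board lying on the frame, 230 x 210 x 14 mm, 0.6 to 1 kg, hinged at the back (hinge line 240 mm behind the front edge, 21 mm high). Origin in the middle of its lower front edge, 21 mm above the counter when shut (top 35 mm); x to the back, y to the left. Locked shut until the bolt is drawn; falls shut by its weight when not carried.
- grip: fixed upright black handle of the release grip at the left of the frame (28 mm in frame x, 14 mm in frame y, top 125 mm above the counter). Origin on the counter under its middle, at frame x = 32.5, y = 168 mm; its outer (left) face is at frame y = 175 mm.
- trigger (a joint): sprung steel trigger plate beside the handle, on its board side, 24 (frame x) x 8 mm, top 125 mm high, hinged at its foot about frame x at frame y 135, z 24 mm. rad: 0 at rest, 0.22 = stop, fully squeezed (top moves to frame +y, to the handle); springs back. At 105 mm height plate and handle measure 44 mm over their outer faces at rest, about 27 squeezed; 3 to 6 N
- trigger_pad (a point): point on the board-side face of the trigger plate, 105 mm above the counter when at rest: where a finger presses
- bolt (a joint): sliding locking bolt (dark steel, between trigger and board), m: at 0 its tongue lies 5 mm over the board's left edge; the squeezed trigger (from about 0.16 rad) pushes it outwards, free of the board from 0.0055; it stays where it was pushed.
- wedge: loose beech wedge 155 x 30 mm, 0.12 kg, left or right on the counter. Upright handle block 40 (x) x 30 (y) mm, 65 high, at the thick end; origin under the middle of that block; x points to the thin toe, z up. The ramp falls from 36 mm height at x = 20 to 8 mm at the toe, x = 135. It meets the board with the toe about 53 mm behind the board's edge; each further 4.1 mm lifts the edge 1 mm.
- wedge_toe (a point): middle of the lower edge of the wedge's toe, 135 mm in front of the wedge's origin
- stamp: loose tin cookie stamp, 60 mm disc with a knob, 62 mm high; origin under its middle; leave it. It stands on the other of the two places where the wedge may start.
- bowl: loose white ceramic bowl, 160 mm wide, 70 mm high; origin under its middle; leave it
- pin: loose grey silicone rolling pin, 360 mm long, 48 mm thick, lying along its x; origin under its middle; leave it
- spoons: loose set of grey plastic measuring spoons on a ring, about 130 x 100 mm, 10 mm high; leave it
- jar: loose jar, 60 mm wide, 90 mm high; origin under its middle; leave it
- cutter: loose steel ring cutter, 68 mm wide, 25 mm high; origin under its middle; leave it

How it is judged:
By the outcome, as a careful person would: the job done as asked, in the order asked, and still so for the second after the job is handed in, while the arm keeps its last pose, push and grip.
It also fails if it takes over 50 s, if anything falls off the work surface, if the arm or the gripper's body presses on something with over 40 N, if the wrist force passes 120 N, or if a joint passes its speed limit or range.

## Working session

There is one attempt and no reset: what is moved stays moved. The work goes in short steps, each a Python script; the robot and the scene stay as the last script left them, time stands still between calls to the robot, and variables do not carry over. Pictures are saved under pics/ and viewed, about 8 in all and at most 12, crops included, and the job is handed in when it is done.

```bash
mkdir -p pics; python3 - <<'E'
from workcell import *
import cv2, numpy as np
np.set_printoptions(precision=3,suppress=True)
for c in ("side","top"):
    im=capture(c); cv2.imwrite(f"pics/{c}0.png",im[:,:,::-1])
    m=camera_model(c); print(c,m)
    for n in ["frame","board","grip","trigger","trigger_pad","bolt","wedge","wedge_toe","stamp","bowl","pin","spoons","jar","cutter"]:
        try: print(n,[(np.round(d["centre"],1).tolist(),round(d["score"],2)) for d in recognise(c,n)][:3])
        except Exception as e: print(n,e)
print(read_time(),read_tcp_rot(),read_opening())
E
```

```text
side {'intrinsics': array([[509.63 ,   0.   , 319.75 ],
       [  0.   , 509.63 , 204.203],
       [  0.   ,   0.   ,   1.   ]]), 'xyz': array([-180.433,  748.906, 1084.011]), 'orientation': array([-0.357, -0.149,  0.36 ,  0.849])}
frame [([706.6, -23.2, 32.7], 0.94)]
board [([721.4, -38.4, 32.1], 0.92)]
grip [([640.5, 126.8, 78.7], 0.57), ([628.9, -488.7, 49.0], 0.36)]
trigger [([646.2, 90.4, 93.5], 0.43)]
trigger_pad []
bolt [([441.2, 313.4, 26.3], 0.47)]
wedge [([439.9, 315.9, 26.0], 0.89)]
wedge_toe [([438.8, 310.5, 27.2], 0.6), ([642.7, 93.4, 95.6], 0.25), ([721.1, -39.0, 28.5], 0.16)]
stamp [([439.1, 311.9, 24.7], 0.68)]
bowl [([630.4, -487.4, 48.5], 0.97)]
pin [([548.3, 489.7, 40.6], 0.66)]
spoons [([689.1, -301.2, 5.5], 0.56)]
jar [([626.0, 384.9, 62.7], 0.71), ([441.4, 309.9, 24.1], 0.43)]
cutter [([360.5, 162.5, 13.6], 0.84)]
top {'intrinsics': array([[461.67 ,   0.   , 326.459],
       [  0.   , 461.67 , 200.861],
       [  0.   ,   0.   ,   1.   ]]), 'xyz': array([ 302.91 ,   10.303, 1435.333]), 'orientation': array([ 0.713,  0.067, -0.059, -0.696])}
frame [([722.8, -43.3, 31.1], 0.76)]
board [([728.2, -42.9, 37.7], 0.93)]
grip [([635.1, 368.8, 92.7], 0.34)]
trigger [([643.2, 84.8, 117.0], 0.44)]
trigger_pad []
bolt [([628.4, 83.4, 38.1], 0.63)]
wedge [([456.4, 308.9, 26.5], 0.95)]
wedge_toe [([461.2, 312.2, 25.6], 0.74)]
stamp [([384.7, -306.9, 16.1], 0.74), ([627.9, -477.6, 28.8], 0.2)]
bowl [([631.5, -478.3, 31.5], 0.61)]
pin [([562.4, 477.9, 40.9], 0.58)]
spoons [([694.6, -299.1, 9.9], 0.87)]
jar [([635.9, 371.9, 92.7], 0.83)]
cutter []
1.5 [ 0.589  0.391  0.589 -0.391] 84.94648990690678
```

View pics/top0.png

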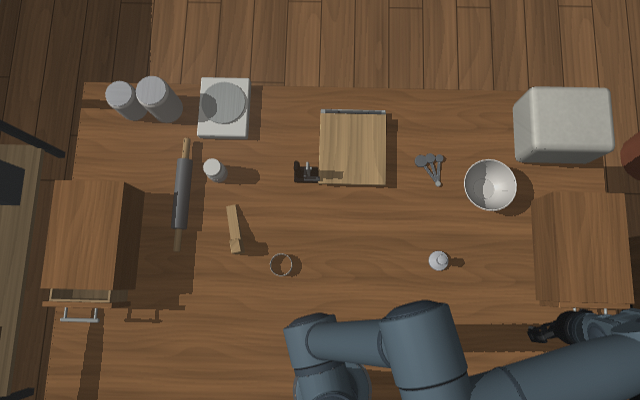

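View pics/side0.png

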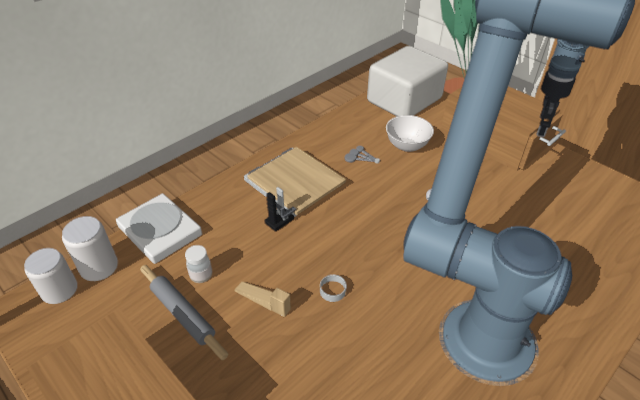

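The top picture shows the board with corners near (319,110)-(386,186), the grip at about (305,172), and the wedge with its handle at (235,247) and toe at (231,206). The stamp is at (438,260). The side picture agrees: wedge handle (280,300), grip (272,210). I'll enlarge both to measure.

```bash
cat > h.py <<'E'
from workcell import *
import cv2, numpy as np
from scipy.spatial.transform import Rotation as R
np.set_printoptions(precision=2,suppress=True)
def rot(q): return R.from_quat([q[1],q[2],q[3],q[0]])
def quat(r): x,y,z,w=r.as_quat(); return [w,x,y,z]
def ray(m,uv,fish=False):
    K=m["intrinsics"]; a=(uv[0]-K[0,2])/K[0,0]; b=(uv[1]-K[1,2])/K[1,1]
    if fish:
        t=np.hypot(a,b); s=np.sin(t)/max(t,1e-9); d=[a*s,-b*s,-np.cos(t)]
    else: d=[a,-b,-1]
    return rot(m["orientation"]).apply(d)
def onplane(m,uv,z,fish=False):
    d=ray(m,uv,fish); return m["xyz"]+d*(z-m["xyz"][2])/d[2]
def project(m,P,fish=False):
    c=rot(m["orientation"]).inv().apply(np.atleast_2d(P)-m["xyz"]); x,y,z=c[:,0],-c[:,1],-c[:,2]; K=m["intrinsics"]
    if fish:
        r=np.hypot(x,y); t=np.arctan2(r,z); x,y=x/np.maximum(r,1e-9)*t,y/np.maximum(r,1e-9)*t
    else: x,y=x/z,y/z
    return np.c_[x*K[0,0]+K[0,2],y*K[1,1]+K[1,2]]
E
python3 - <<'E'
from h import *
a=cv2.imread("pics/top0.png"); b=cv2.imread("pics/side0.png")
def crop(im,x,y,w,h,s): return cv2.resize(im[y:y+h,x:x+w],None,fx=s,fy=s,interpolation=cv2.INTER_CUBIC)
L=crop(a,285,100,110,95,4)      #440x380
M=crop(a,215,195,50,65,5)  #250x325
N=crop(b,230,140,125,95,4) # 500x380
c=np.zeros((600,800,3),np.uint8); 
c[:380,:440]=L; c[:325,450:700]=M; 
cv2.imwrite("pics/c1.png",c)
m=camera_model("top")
print([onplane(m,p,z)for p,z in [((321,110),35),((386,112),35),((386,186),35),((319,184),35),((231,206),8),((235,247),65)]])
E
```

```text
[array([851.03,  54.91,  35.  ]), array([ 848.79, -152.61,   35.  ]), array([ 607.42, -153.19,   35.  ]), array([608.93,  54.47,  35.  ]), array([537.69, 329.81,   8.  ]), array([405.3 , 297.47,  65.  ])]
```

View pics/c1.png

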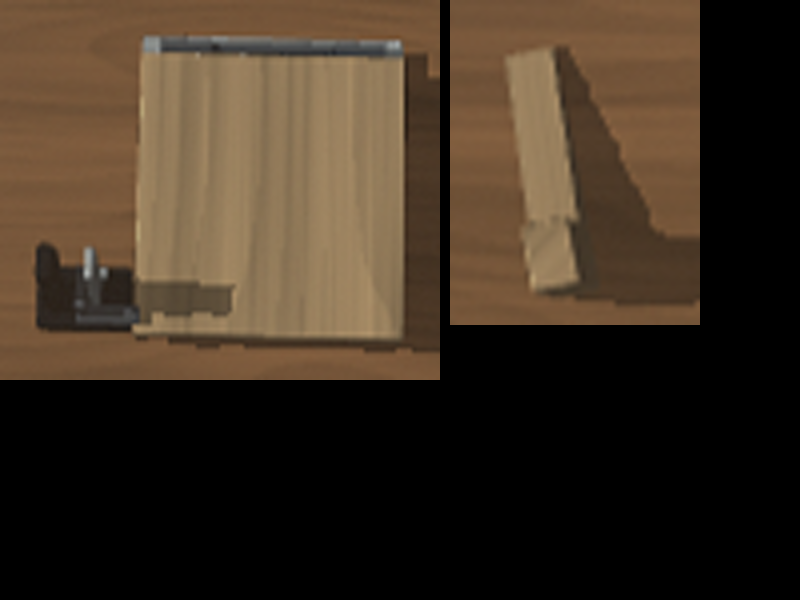

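```bash
cat >> h.py <<'E'
def down(yaw):
    "tool x down, tool z (jaws) along horizontal direction yaw"
    z=np.array([np.cos(yaw),np.sin(yaw),0]); x=np.array([0,0,-1.]); return R.from_matrix(np.c_[x,np.cross(z,x),z])
def best(pos,yaw):
    "of two half-turn-equivalent down grasps, the one with the smallest joint 6"
    c=[]
    for k in (0,np.pi):
        q=quat(down(yaw+k)); j=inverse_kinematics(pos,q)
        if j is not None: c.append((abs(j[5]),q,j))
    return min(c,key=lambda t:t[0])[1:] if c else None
E
python3 - <<'E'
from h import *
m=camera_model("top")
for p,z in [((318.5,184),35),((385.6,184.4),35),((320.8,113.1),35),((385.5,113.8),35)]: print(onplane(m,p,z))
for p in [(505,60),(555,48)]: print("toe",onplane(m,(215+(p[0]-450)/5+ 0,195+p[1]/5),8))
for p in [(522,220),(578,216),(579,285),(533,292)]: print("hdl",onplane(m,(215+(p[0]-450)/5,195+p[1]/5),65))
move_to([520,-250,330],best([520,-250,330],np.pi/2)[0])
q,j=best([560,60,320],np.pi/2); print(j)
move_to([560,60,320],q)
for i,(p,) in enumerate([((560,60,320),),((440,250,300),)]):
    q,j=best(p,np.pi/2); print(j); move_to(list(p),q); wait(0.3)
    mm=camera_model("wrist"); im=capture("wrist"); cv2.imwrite(f"pics/w{i}.png",im[:,:,::-1])
    np.save(f"w{i}.npy",mm,allow_pickle=True); print(mm)
    for n in ["trigger","grip","bolt","board"] if i==0 else ["wedge","wedge_toe"]:
        print(n,[(np.round(d["centre"],1).tolist(),round(d["score"],2)) for d in recognise("wrist",n)][:3])
print(read_time())
a=cv2.imread("pics/w0.png");b=cv2.imread("pics/w1.png")
cv2.imwrite("pics/ww.png",cv2.resize(np.vstack([a,b]),(480,600)))
E
```

```text
[608.89  56.03  35.  ]
[ 612.46 -151.94   35.  ]
[840.58  55.27  35.  ]
[ 842.71 -151.04   35.  ]
toe [534.14 345.35   8.  ]
toe [542.53 314.35   8.  ]
hdl [428.65 315.62  65.  ]
hdl [431.85 282.35  65.  ]
hdl [390.96 279.36  65.  ]
hdl [386.16 306.41  65.  ]
[-0.01  0.35  0.27  1.49  0.   -0.01]
[-0.01  0.35  0.27  1.49  0.   -0.01]
{'intrinsics': array([[309.71,   0.  , 320.17],
       [  0.  , 309.71, 200.18],
       [  0.  ,   0.  ,   1.  ]]), 'xyz': array([484.32,  59.96, 462.6 ]), 'orientation': array([ 0.7 , -0.11, -0.11,  0.7 ])}
trigger [([639.3, 88.1, 105.6], 0.69)]
grip [([636.3, 121.1, 103.3], 0.9)]
bolt [([623.5, 91.3, 44.0], 0.8), ([563.4, 468.4, 37.7], 0.6), ([638.2, 84.9, 100.8], 0.47)]
board [([696.8, -28.0, 31.9], 0.84)]
[0.39 0.23 0.05 1.39 0.   0.39]
{'intrinsics': array([[309.71,   0.  , 320.17],
       [  0.  , 309.71, 200.18],
       [  0.  ,   0.  ,   1.  ]]), 'xyz': array([365.06, 249.48, 442.55]), 'orientation': array([ 0.7 , -0.11, -0.11,  0.7 ])}
wedge [([455.3, 306.1, 28.7], 0.86)]
wedge_toe [([453.6, 310.8, 29.4], 0.81), ([385.1, -304.7, 15.8], 0.56)]
6.6
```

View pics/w0.png

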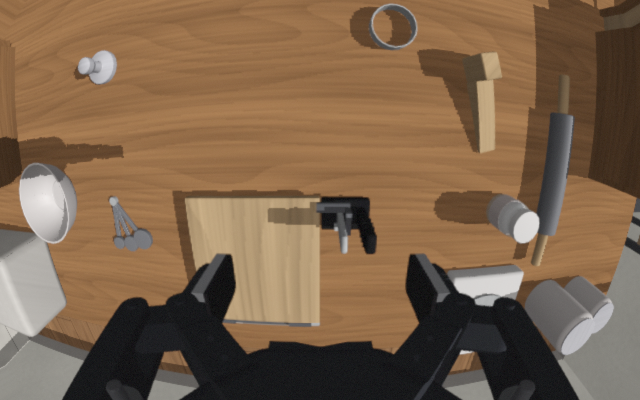

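View pics/w1.png

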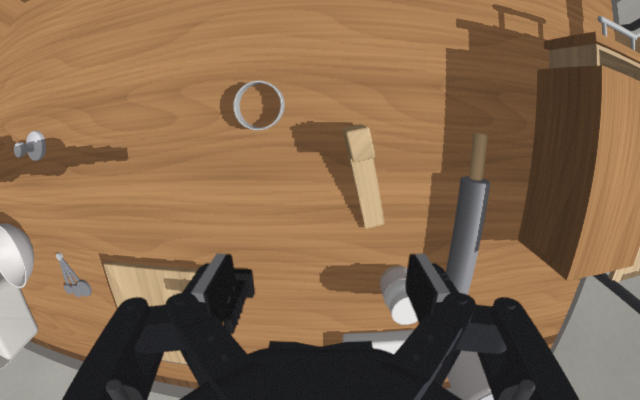

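Wrist view 0 shows the board's front corners at about (187,199) and (320,198), and the grip near (365,240). View 1 shows the wedge handle top at about (360,142) and the toe end near (371,226). One more enlargement gives me sub-pixel corners.

```bash
python3 - <<'E'
import cv2,numpy as np
a=cv2.imread("pics/w0.png");b=cv2.imread("pics/w1.png")
c=np.zeros((590,800,3),np.uint8)
f=lambda im,x,y,w,h,s: cv2.resize(im[y:y+h,x:x+w],None,fx=s,fy=s,interpolation=cv2.INTER_CUBIC)
c[:264,:800]=f(a,180,188,200,66,4)
c[265:590,:780//6*0+330]=f(b,335,120,66,65,5)
c[265:590,340:670]=f(b,335,175,66,65,5)
cv2.imwrite("pics/c2.png",c)
E
```

```text
(no output)
```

View pics/c2.png

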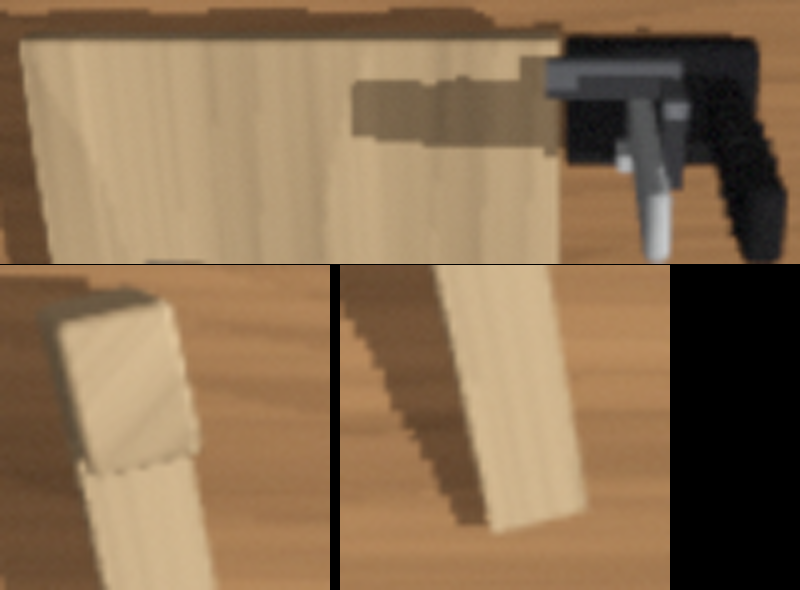

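```bash
python3 - <<'E'
from h import *
from scipy.optimize import least_squares
T=camera_model("top"); W0=np.load("w0.npy",allow_pickle=True).item(); W1=np.load("w1.npy",allow_pickle=True).item()
def px(L,x0,y0,s,ox,oy): return np.array([[(u-ox+.5)/s-.5+x0,(v-oy+.5)/s-.5+y0] for u,v in L])
def fit(name,obs,p0):
    w=lambda p,P:np.c_[p[0]+np.cos(p[2])*P[:,0]-np.sin(p[2])*P[:,1],p[1]+np.sin(p[2])*P[:,0]+np.cos(p[2])*P[:,1],P[:,2]]
    def res(p,o): return np.concatenate([((project(m,w(p,np.array(P,float)),f)-uv)).ravel() for m,f,P,uv in o])
    for o,l in [(obs,"all")]+[([x],"top" if not x[1] else "wrist") for x in obs]:
        r=least_squares(res,p0,x_scale=[100,100,1],args=(o,)); print(name,l,r.x,"rms",np.sqrt(np.mean(r.fun**2))); 
fr=[(T,False,[(0,105,35),(0,-105,35),(230,105,35),(230,-105,35)],px([(133,335),(403,337),(143,53),(403,55)],285,100,4,0,0)),
    (W0,True,[(0,-105,35),(0,105,35)],px([(22,40),(560,38)],180,188,4,0,0))]
fit("frame",fr,[610,-49,0])
H=[(20,15,65),(20,-15,65),(-20,-15,65),(-20,15,65)]; Q=[(135,15,8),(135,-15,8)]
we=[(T,False,H+Q,px([(522,220),(578,216),(579,285),(533,292),(505,60),(555,48)],215,195,5,450,0)),
    (W1,True,[(-20,-15,65),(-20,15,65),(20,15,65),(20,-15,65),(135,-15,8),(135,15,8)],
     np.r_[px([(58,335),(168,303),(197,450),(95,472)],335,120,5,0,265),px([(492,533),(587,508)],335,175,5,340,265)])]
fit("wedge",we,[410,300,.2])
E
```

```text
frame all [613.57 -45.68   0.  ] rms 0.5666167880222492
frame top [612.6  -47.39   0.01] rms 0.3579477438117532
frame wrist [613.99 -45.09   0.  ] rms 0.5497513737044469
wedge all [411.62 298.63   0.25] rms 1.0035530679800213
wedge top [409.97 297.55   0.25] rms 0.704199648693592
wedge wrist [411.95 298.83   0.25] rms 1.1224871802052598
```

```bash
python3 - <<'E'
from h import *
p=[646,115.8,240]; q,j=best(p,np.pi/2); print(j)
move_to(p,q); move_linear([646,115.8,84],120); wait(.2)
print("F0",read_wrist_force(),read_eef_pos(),read_opening())
close_gripper(30); wait(.3)
print("F",read_wrist_force(),read_wrist_torque(),read_eef_pos(),read_opening())
im=capture("wrist"); cv2.imwrite("pics/sq.png",im[:,:,::-1])
im=capture("side"); cv2.imwrite("pics/sq_s.png",im[:,:,::-1])
print(recognise("wrist","bolt")[:2],read_time())
E
```

```text
[0.08 0.56 0.39 1.4  0.   0.08]
F0 [0.23 0.4  0.67] [646.47 115.81  84.67] 85.5737723539645
F [-1.54 -3.2   7.12] [-1.25  0.39 -0.16] [646.86 114.32  85.65] 28.14366153682154
[{'centre': [620.7, 96.9, 42.4], 'score': 0.86}] 10.25
```

```bash
python3 - <<'E'
from h import *
move_linear([646,114.3,84],50)
close_gripper(60); wait(.3)
print("F",read_wrist_force(),read_eef_pos(),read_opening())
im=capture("wrist"); cv2.imwrite("pics/sq.png",im[:,:,::-1]); print(recognise("wrist","bolt")[:1])
let_go(); wait(.3); print(read_opening(),read_wrist_force())
move_linear([646,114.3,240],150)
b=capture("wrist"); m0=camera_model("wrist"); print(recognise("wrist","bolt")[:1])
move_to([560,60,320],best([560,60,320],np.pi/2)[0]); wait(.2)
im2=capture("wrist"); print(recognise("wrist","bolt")[:1],read_time())
f=lambda im,x,y,w,h,s: cv2.resize(im[y:y+h,x:x+w],None,fx=s,fy=s,interpolation=cv2.INTER_CUBIC)
a=cv2.imread("pics/w0.png")
c=np.vstack([f(a,300,185,90,70,4),f(im2[:,:,::-1],300,185,90,70,4)])
d=cv2.resize(im[:,:,::-1][100:380,220:420],(400,560))
cv2.imwrite("pics/c3.png",np.hstack([c,d]))
E
```

```text
F [-1.29  4.28  8.17] [646.89 114.75  85.75] 26.82227305620763
[{'centre': [620.6, 100.3, 40.7], 'score': 0.92}]
85.56071189473738 [ 0.19 -0.48  0.23]
[{'centre': [624.1, 101.1, 41.9], 'score': 0.61}]
[{'centre': [356.2, 166.3, 20.1], 'score': 0.58}] 14.1917
```

View pics/c3.png

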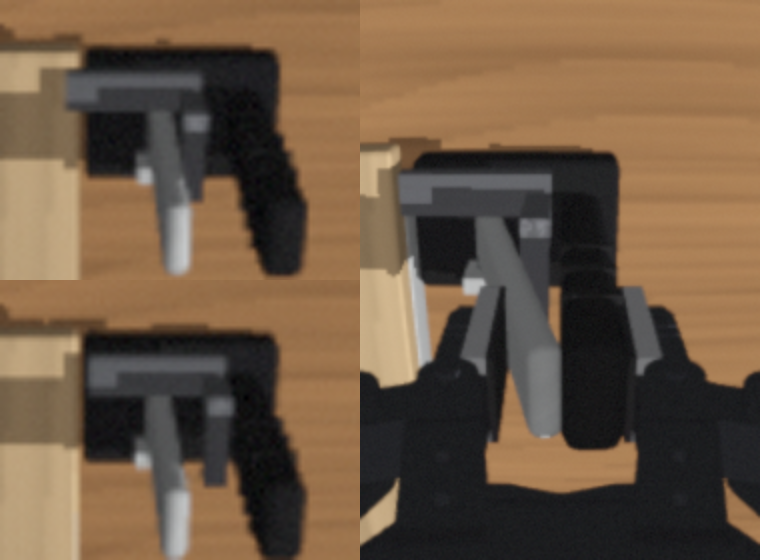

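The bolt tongue in the crop moved from x=66 to x=88. The board edge is at x=80, so it is clear, and the trigger has sprung back. On to the wedge.

```bash
python3 - <<'E'
from h import *
w=[411.6,298.6]; yaw=.25
def close(yaw,p):
    return best(p,yaw+np.pi/2)
q,j=close(yaw,w+[150]); print(j)
move_to(w+[150],q); move_linear(w+[28],150); wait(.1)
close_gripper(60); wait(.2); print(read_opening(),read_eef_pos(),read_wrist_force())
move_linear(w+[46],80); 
p=[440,-45.7,46]
q2,j2=close(0,[440,150,46]); print(j2,rot(q).inv()*rot(q2))
move_linear([450,150,46],200,frame=q2) if False else move_to([460,200,46],q2)
move_linear([450,-45.7,46],200); wait(.2); print(read_eef_pos(),read_wrist_force())
move_linear([450,-45.7,28],40); wait(.2); print(read_eef_pos(),read_wrist_force(),read_opening())
m=camera_model("wrist"); np.save("w2.npy",m,allow_pickle=True); im=capture("wrist"); cv2.imwrite("pics/w2.png",im[:,:,::-1])
T=capture("top"); cv2.imwrite("pics/t2.png",T[:,:,::-1]); print(recognise("wrist","wedge")[:1],recognise("wrist","wedge_toe")[:1],read_time())
c=np.zeros((590,800,3),np.uint8)
f=lambda im,x,y,w,h,s: cv2.resize(im[y:y+h,x:x+w,::-1],None,fx=s,fy=s,interpolation=cv2.INTER_CUBIC)
c[:400,:480]=f(im,240,190,160,133,3)[:400,:480] if False else cv2.resize(f(im,220,200,200,160,3),(480,400))
c[:500,490:790]=f(T,300,150,60,100,5)
cv2.imwrite("pics/c4.png",c)
E
```

```text
[ 0.5   0.28 -0.27  1.02  0.    0.25]
28.88098890804361 [411.79 298.78  28.28] [-1.01 -0.68  4.61]
[ 0.19  0.31 -0.54  0.72  0.    0.19] Rotation.from_matrix(array([[ 1.  ,  0.  , -0.  ],
                            [-0.  ,  0.97, -0.25],
                            [ 0.  ,  0.25,  0.97]]))
[449.93 -45.02  45.96] [ 0.32 -0.61 -1.06]
[449.64 -45.55  28.25] [-3.2  0.4  9.6] 29.660899312486418
[{'centre': [437.4, -44.2, 63.8], 'score': 0.87}] [] 20.725
```

View pics/c4.png

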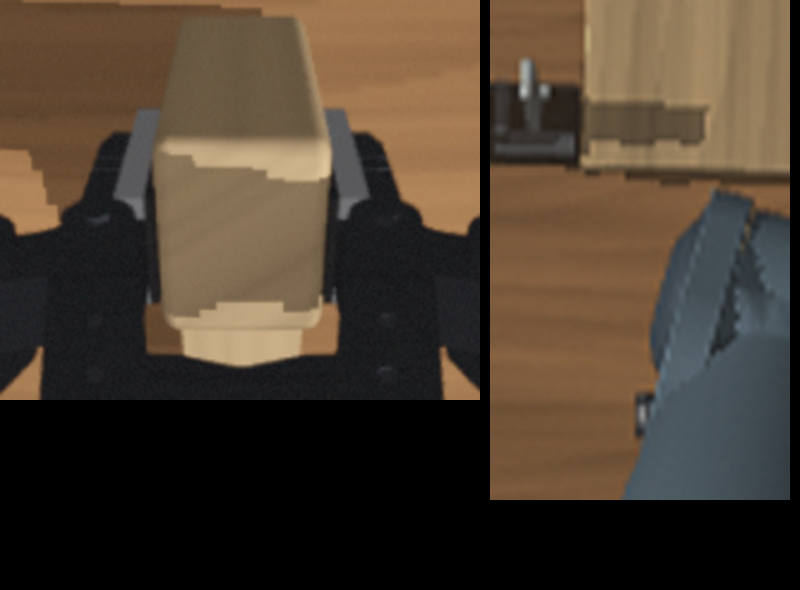

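```bash
python3 - <<'E'
from h import *
m=np.load("w2.npy",allow_pickle=True).item()
print(onplane(m,(321.3,258),65,True),onplane(m,(322.9,330.8),65,True))
def st(): print(read_eef_pos(),read_wrist_force(),read_opening())
move_linear([500,-45.7,28.3],80); st()
move_linear([522,-45.7,28.3],60); st()
for x in range(526,545,3):
    move_linear([x,-45.7,28.3],40); wait(.1); st()
for c in ("side","wrist"):
    im=capture(c); cv2.imwrite(f"pics/{c}3.png",im[:,:,::-1]); print(recognise(c,"board")[:1])
print(read_time())
a=cv2.imread("pics/side3.png")
cv2.imwrite("pics/c5.png",cv2.resize(a[135:235,235:365],None,fx=6,fy=6,interpolation=cv2.INTER_CUBIC))
E
```

```text
[430.48 -45.11  65.  ] [467.82 -44.34  65.  ]
[500.1  -45.87  28.27] [-1.   -0.06  4.35] 29.446276286672962
[522.7  -45.76  28.25] [ 1.53 -0.37  0.55] 29.711840846749613
[525.01 -45.69  28.07] [-4.12 -0.38  4.93] 29.444721105790382
[529.26 -45.61  28.15] [-0.57 -0.03  1.3 ] 29.554260294168948
[531.98 -45.66  28.08] [-0.69 -0.49  0.57] 29.159187801018128
[533.84 -45.63  28.02] [-5.06  0.41  3.89] 29.10664372842508
[533.94 -45.59  28.01] [-13.05  -0.23   9.87] 29.34692333587321
[536.86 -45.49  28.02] [-13.54   0.5   10.23] 29.21463830350437
[539.88 -45.41  28.01] [-13.19  -0.1   12.48] 29.268027433621093
[{'centre': [728.8, -28.0, 34.5], 'score': 0.66}]
[{'centre': [618.6, -98.7, 38.0], 'score': 0.76}]
24.6667
```

View pics/c5.png

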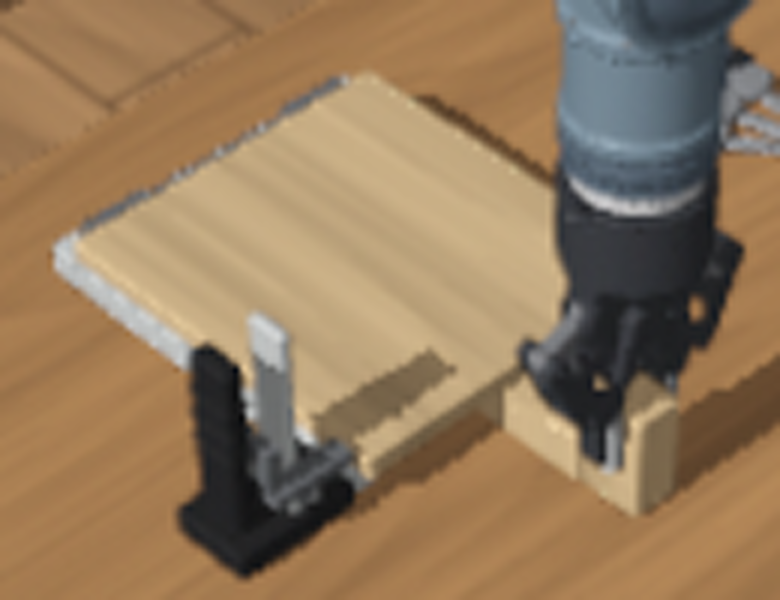

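View pics/wrist3.png

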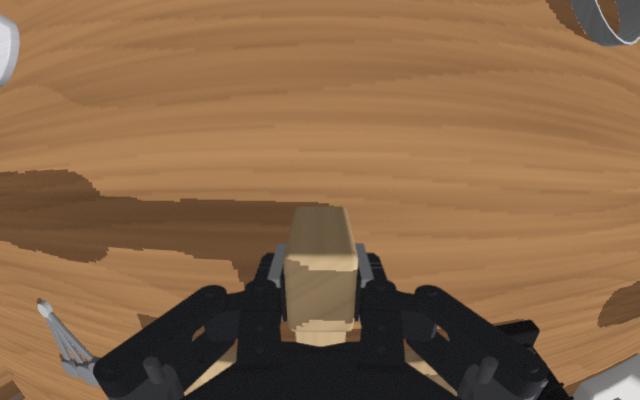

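```bash
python3 - <<'E'
from h import *
def st(): e=read_eef_pos(); print(e,read_wrist_force(),read_opening()); return e[0]
x=542
while True:
    x+=3; move_linear([x,-45.7,28.3],40); wait(.1); e=st()
    if e>551 or x>562: break
c=x+(553.3-e); move_linear([c,-45.7,28.3],20); wait(.4); e=st(); print(c)
im=capture("wrist"); cv2.imwrite("pics/w4.png",im[:,:,::-1])
s=capture("side"); cv2.imwrite("pics/s4.png",s[:,:,::-1]); print(read_time())
m=camera_model("side")
# predicted board top front corner left, shut vs +5
for f0 in (613.6,): print(project(m,[(f0,-45.7+105,35),(f0,-45.7+105,40),(f0,-45.7,35),(f0,-45.7,40)]))
b=cv2.imread("pics/side0.png"); f=lambda im:cv2.resize(im[195:225,275:330],None,fx=10,fy=10,interpolation=cv2.INTER_CUBIC)
cv2.imwrite("pics/c6.png",np.vstack([f(b),f(s[:,:,::-1])]))
E
```

```text
[539.89 -45.4   28.03] [-16.49  -0.36  13.61] 29.40577309803837
[544.18 -45.39  28.04] [-11.77   0.72  10.72] 29.252500264921046
[547.04 -45.37  28.02] [-12.99   1.6   10.98] 29.275601902147894
[550.14 -45.35  28.01] [-12.21   0.29  10.26] 29.596698279271077
[553.23 -45.37  28.04] [-12.66  -0.18  10.51] 29.07694493843056
[553.17 -45.37  28.01] [-12.49   0.79  10.59] 29.521983289700113
557.0677994705516
27.1667
[[296.37 211.42]
 [296.32 210.21]
 [322.02 194.23]
 [322.03 193.02]]
```

View pics/c6.png

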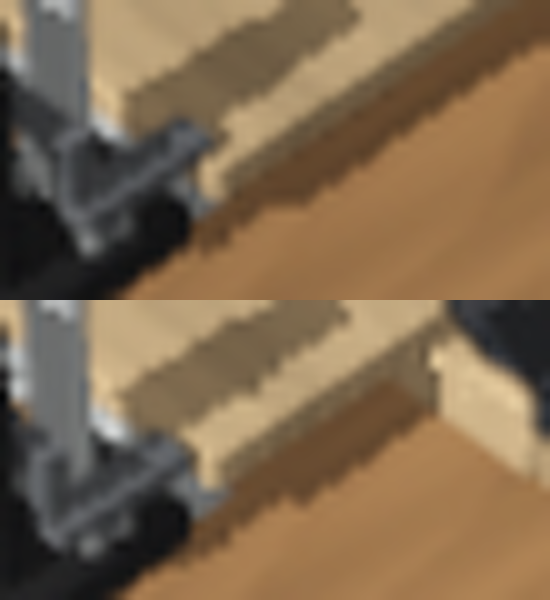

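```bash
python3 - <<'E'
from h import *
from scipy.ndimage import shift
a=cv2.cvtColor(cv2.imread("pics/side0.png"),6).astype(float);b=cv2.cvtColor(cv2.imread("pics/s4.png"),6).astype(float);c=cv2.cvtColor(cv2.imread("pics/side3.png"),6).astype(float)
def est(a,b):
    out=[]
    S=np.arange(-1,3,.05); E=np.zeros(len(S))
    for col in range(300,314):
        r0=int(round(211.4-(col-296.4)*17.2/25.65)); sl=slice(r0-4,r0+5)
        for k,s in enumerate(S):
            d=shift(b[:,col],s,order=1)[sl]-a[sl,col]; d-=d.mean(); E[k]+=(d**2).sum()
    return S[E.argmin()]
for n,i in (("x540",c),("now",b)):
    s=est(a,i); print(n,s,"px ->",s/1.21*5,"mm")
E
```

```text
x540 0.3500000000000012 px -> 1.4462809917355421 mm
now 1.200000000000002 px -> 4.958677685950422 mm
```

```bash
python3 - <<'E'
from h import *
print(read_eef_pos(),read_wrist_force(),read_opening(),read_time()); close_job()
E
```

```text
[553.2  -45.37  28.04] [-12.92   0.68  10.66] 29.181263895369785 27.1667
the job is handed in; nothing more can be done
```

The bolt is off the board, the wedge is under the middle of the front edge, and the edge is lifted about 5 mm. The gripper is still holding the wedge there. I handed the job in at 27 s; no verdict came back.

- **Release grip:** I squeezed the trigger against the handle at 30 N, then 60 N. The opening went down to 26.8 mm, against about 27 mm for fully squeezed. After letting go, the trigger sprang back and the picture showed the bolt tongue clear of the board.
- **Wedge travel:** I gripped it by its upright handle at 60 N. I carried it about 18 mm above the counter to the front of the board, set it down flat, and slid it in toe first.
- **Lift:** The board met the wedge at about tool x = 533.8 mm, and I pushed on to 553.2 mm, which works out to 4.7 mm of lift. Comparing the side pictures from before and after gives about 5.0 mm.
- **Last readings:** The push is steady at about 13 N, and the last close-ups showed the wedge flat on the counter and straight in the hand.

**Disagreements:** The contact point suggests the board's front edge is about 2 mm farther back than the pictures did, which is within the calibration error. I used the contact point to set the depth. After the release, the network's last search for the bolt reported something elsewhere on the counter with a score of 0.58. I dismissed it and went by the picture.

I did not check the other kitchen things again at the end. Nothing I planned moved the arm or the wedge close to them.

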